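Strip two plunger switches into colour-coded trays

ROBOT

A 6-joint arm with a two-finger parallel gripper is mounted at the origin on the work surface. World frame = base frame: x ahead of the robot, y to its left, z up, the work surface at z = 0. Lengths are in m, angles in rad, forces in N, time in s.
With the tool pointing down it reaches from about 0.25 to 0.725 m from the base axis. Payload 4 kg.
Tool frame: the origin (TCP) lies midway between the tips of the shut fingers; the grasp point (between the pads) lies pinch_z behind it (pinch_z is the distance from the TCP to the grasp point, in m); z points along the fingers, y is the direction in which the jaws open and shut (so a half turn about z gives the same grasp; the last joint's range is limited). The gripper opens to 85 mm and grips with 20 to 120 N. Pads are 22 mm wide; open, the fingers measure 114 mm over their backs; the gripper's body (76 mm by 85 mm) begins 54 mm behind the grasp point. The pads swing forward as they close: fully open they stand 13 mm farther back than shut.
Start: joints at [1.117, 0.241, 0.005, 1.335, 0, 1.571], TCP at [0.219, 0.449, 0.231] pointing down, gripper open.
Joint ranges: [-2.72, 2.72], [-1.05, 1.87], [-1.09, 1.28], [-1.99, 2.15], [-1.42, 1.44], [-3.14, 3.14]. Speed limits (rad/s): [2.79, 2.79, 3.14, 3.14, 3.14, 3.14].

INTERFACE

Orientations are given as a unit quaternion [x, y, z, w].
In Python, from workcell import * gives the robot as it stands.
- The arm moves only by the tool move_arm, never from a script. Its argument "motion" is a list of rows, each a list of 3 entries, a list of its own where there are three numbers: the finger opening in mm, from 0 to 85.4, then the shift along the tool's x, y, z in units of 50 mm (1.0 is 50 mm), then the turn about the tool's z in units of 6 degrees (1.0 is 6 degrees). In form: [[claw, [dx, dy, dz], roll], ...]. A call has exactly 10 rows; each row is the pose to reach, as a shift and turn from the pose commanded when the call began, along the tool's axes at that moment; what a row does not reach only later rows make up. A row lasts 1/10 s, in which the tool goes at most 50 mm and 8.59 degrees, less where a joint would pass 70% of its speed; a pose out of reach is approached as far as the arm can. A call with a gripper value outside its range is refused whole. The fingers move at their own pace and stop on an object; the grip force is fixed at half the most. Time passes only in rows, so rows that repeat a pose let the fingers close, or fill a call up. It gives the time, the measured TCP pose, the force and the opening at its end, in the units of the state.
- get_obs(): the state, without advancing time (a new reading comes with each control period).
- camera(name): name is "side" or "top" or "wrist"; returns a dict with "color" (420x560x3 uint8, red, green, blue), "fx", "fy", "cx", "cy" (pixels), "distortion" ([k1, k2, p1, p2, k3] as OpenCV has them; the pictures are not rectified), "rvec" (rotation vector, rad) and "tvec" (3), from world to camera coordinates, as OpenCV has them; the wrist camera has in their place "mount" (4x4, takes a point from camera to tool coordinates, whose origin is the TCP and whose axes are the flange's). Camera axes: x right, y down, z forward; pixel columns grow to the right and rows downward; lengths in m; the calibration is good to about 2 mm. A picture is of the moment at which its call begins: read the wrist's pose just before it. There is no depth.
- job_done(): hands the job in, once; it reports no verdict.
The state is a dict: "clock": time; "joint_pos": joint angles; "joint_vel": joint speeds; "tau": joint torques, N m; "eef_pos": TCP position; "tool_rot": TCP orientation; "ft_force": force on the tool from outside, world axes, zero at the start; "ft_torque": the same for the moment, N m; "grip_width": finger opening in m.
Only numpy, scipy, OpenCV 4.12 (cv2) and the standard library are available. Lean on these libraries where they do the work, as an engineer would, in place of code of your own. Each camera call takes 0.05 s, during which the arm holds its last target.

TASK

Take apart the two plunger switches standing on the steel plate and sort their parts for cleaning: put the red cap, the white slider, the yellow slider, the black barrel and the blue barrel each alone in the tray of its own colour. Set every part down upright in the middle of its tray, the same way up as it stood; do not tip or drop any part.

Things in the scene. Friction and masses are not known exactly. Their poses are not given: they have to be found in the camera images.
- red_cap: loose red round plastic cap, 22 mm in diameter, 26 mm high (straight sides up to 23 mm), about 20 g. At the start it stands loosely in the recess on top of the white slider, its underside 54 mm above the slider's, so that 20 mm of it stick out. Origin at the centre of its underside, z up.
- white_slider: loose white square plastic slider, 30 x 30 mm and 60 mm high, about 60 g, with a square recess 24 mm wide and 6 mm deep in its top. At the start it stands loosely in one of the two barrels (either one), its underside 6 mm above the barrel's, so that its top 22 mm stick out; turned by up to 0.6 rad from the plate. It carries the red cap. Origin at the centre of its underside, x and y square to its side faces, z up.
- yellow_slider: loose yellow square plastic slider, 30 x 30 mm and 60 mm high, about 60 g, with a square recess 24 mm wide and 6 mm deep in its top. At the start it stands loosely in one of the two barrels (either one), its underside 6 mm above the barrel's, so that its top 22 mm stick out; turned by up to 0.6 rad from the plate. It carries nothing. Origin at the centre of its underside, x and y square to its side faces, z up.
- black_barrel: loose black round barrel, an upright plastic cup 54 mm in outer diameter and 44 mm high, bore 46 mm, floor 6 mm thick, about 70 g. At the start it stands on a 3 mm steel plate, one slider standing in its bore on its floor, its centre 104 mm from that of the other barrel. Origin at the centre of its underside, z up.
- blue_barrel: loose blue round barrel, an upright plastic cup 54 mm in outer diameter and 44 mm high, bore 46 mm, floor 6 mm thick, about 70 g. At the start it stands on a 3 mm steel plate, one slider standing in its bore on its floor, its centre 104 mm from that of the other barrel. Origin at the centre of its underside, z up.
- red_tray: fixed red parts tray, 84 x 84 mm square, otherwise like the other four trays: flat floor 3 mm thick inside a rim 4 mm wide whose top is 9 mm above the bench (inner width 76 mm). Origin on the bench under its centre, z up, x and y along its sides; turned by up to 0.4 rad. The five trays stand in any arrangement.
- white_tray: fixed white parts tray, 84 x 84 mm square, otherwise like the other four trays: flat floor 3 mm thick inside a rim 4 mm wide whose top is 9 mm above the bench (inner width 76 mm). Origin on the bench under its centre, z up, x and y along its sides; turned by up to 0.4 rad. The five trays stand in any arrangement.
- yellow_tray: fixed yellow parts tray, 84 x 84 mm square, otherwise like the other four trays: flat floor 3 mm thick inside a rim 4 mm wide whose top is 9 mm above the bench (inner width 76 mm). Origin on the bench under its centre, z up, x and y along its sides; turned by up to 0.4 rad. The five trays stand in any arrangement.
- black_tray: fixed black parts tray, 84 x 84 mm square, otherwise like the other four trays: flat floor 3 mm thick inside a rim 4 mm wide whose top is 9 mm above the bench (inner width 76 mm). Origin on the bench under its centre, z up, x and y along its sides; turned by up to 0.4 rad. The five trays stand in any arrangement.
- blue_tray: fixed blue parts tray, 84 x 84 mm square, otherwise like the other four trays: flat floor 3 mm thick inside a rim 4 mm wide whose top is 9 mm above the bench (inner width 76 mm). Origin on the bench under its centre, z up, x and y along its sides; turned by up to 0.4 rad. The five trays stand in any arrangement.

How it is judged:
At the end, for the whole second after the job is handed in: Each of the five parts stands in the tray of its own colour: its centre within 15 mm of the tray's centre (horizontally), its underside on the tray floor (0 to 6 mm above the bench-level origin of the tray), upright within 0.1 rad, at rest and released (horizontal distance between red_cap and red_tray below 0.015 m and z of red_cap in the frame of red_tray between 0 and 0.006 m and angle between each of red_cap, white_slider, yellow_slider, black_barrel, blue_barrel's own z axis and vertical below 0.1 rad and linear speed of each of red_cap, white_slider, yellow_slider, black_barrel, blue_barrel below 0.02 m/s and angular speed of each of red_cap, white_slider, yellow_slider, black_barrel, blue_barrel below 0.2 rad/s and horizontal distance between white_slider and white_tray below 0.015 m and z of white_slider in the frame of white_tray between 0 and 0.006 m and horizontal distance between yellow_slider and yellow_tray below 0.015 m and z of yellow_slider in the frame of yellow_tray between 0 and 0.006 m and horizontal distance between black_barrel and black_tray below 0.015 m and z of black_barrel in the frame of black_tray between 0 and 0.006 m and horizontal distance between blue_barrel and blue_tray below 0.015 m and z of blue_barrel in the frame of blue_tray between 0 and 0.006 m); the robot touches nothing.
It fails at once if a part is tipped over (more than 0.6 rad from upright) (angle between any of red_cap, white_slider, yellow_slider, black_barrel, blue_barrel's own z axis and vertical above 0.6 rad).
It fails at once if a part is dropped (falls free by more than about 40 mm) ((linear speed of red_cap above 0.9 m/s and contact force between anything else and red_cap below 0.01 N) or (linear speed of white_slider above 0.9 m/s and contact force between anything else and white_slider below 0.01 N) or (linear speed of yellow_slider above 0.9 m/s and contact force between anything else and yellow_slider below 0.01 N) or (linear speed of black_barrel above 0.9 m/s and contact force between anything else and black_barrel below 0.01 N) or (linear speed of blue_barrel above 0.9 m/s and contact force between anything else and blue_barrel below 0.01 N)).
It also fails if it takes over 128 s, if anything falls off the work surface, if the arm or the gripper's body presses on something with over 40 N, if the wrist force passes 120 N, or if a joint passes its speed limit or range.

## Working session

There is one attempt and no reset: what is moved stays moved. The work goes in short steps, Python scripts to look and compute and a tool call to move; the robot and the scene stay as the last step left them, time stands still between calls to the robot, and variables do not carry over. Pictures are saved under pics/ and viewed, and the job is handed in when it is done.

Besides the shell and the picture viewer there is one more tool, called after "Emit:" as a command line: name --argument value ..., lists and objects as JSON in quotes. move_arm: Moves the arm, as the interface text tells. Its arguments: {"type":"object","properties":{"motion":{"type":"array","items":{"type":"array"}}},"required":["motion"]}

```bash
ls; mkdir -p pics
python3 - <<'E'
from workcell import *
import cv2
try: print(pinch_z)
except Exception as e: print(e)
o=get_obs(); print(o)
for n in ["side","top","wrist"]:
    c=camera(n); cv2.imwrite(f"pics/{n}0.png",c["color"][:,:,::-1]); print(n,{k:v for k,v in c.items() if k!="color"})
E
```

```text
pics
0.0187
{'clock': 0.0, 'joint_pos': array([1.11703682e+00, 2.41396434e-01, 3.73084270e-03, 1.33521406e+00,
       1.87158277e-05, 1.57081860e+00]), 'joint_vel': array([ 5.66610665e-05, -1.34911911e-03, -4.38690131e-04, -5.57241262e-04,
       -1.41401958e-03,  1.47855287e-05]), 'tau': array([ 8.51767199e-04, -3.72316360e+01,  2.52407598e+01,  1.72038964e-02,
        1.97834756e-04,  1.77705680e-06]), 'eef_pos': array([0.21889051, 0.44883474, 0.23042376]), 'tool_rot': array([ 2.24949074e-01,  9.74369965e-01, -1.01286448e-03, -2.43416395e-04]), 'ft_force': array([-0.96068649,  0.60730271, -0.23757709]), 'ft_torque': array([0.0070592 , 0.01104851, 0.01158035]), 'grip_width': 0.08529978870157898}
side {'fx': 538.445191916095, 'fy': 538.445191916095, 'cx': 284.76420276430355, 'cy': 206.02610693193705, 'distortion': array([-0.18105507,  0.        ,  0.        ,  0.        ,  0.        ]), 'rvec': array([ 2.17733682, -0.28280769,  0.12993975]), 'tvec': array([-0.54487481,  0.1550746 ,  0.95067849])}
top {'fx': 429.49913832281334, 'fy': 429.49913832281334, 'cx': 279.6639983785464, 'cy': 209.0123722056345, 'distortion': array([-0.13561343,  0.        ,  0.        ,  0.        ,  0.        ]), 'rvec': array([ 2.18871435, -2.15584276,  0.07767125]), 'tvec': array([-2.06023351e-04,  5.48333590e-01,  1.08438317e+00])}
wrist {'fx': 323.71080785713605, 'fy': 323.71080785713605, 'cx': 276.7487275445509, 'cy': 210.14089779579658, 'distortion': array([-0.02169577,  0.        ,  0.        ,  0.        ,  0.        ]), 'mount': array([[-1.74480634e-04, -9.55782469e-01, -2.94074549e-01,
         7.47527850e-02],
       [ 9.99999983e-01, -1.84495712e-04,  6.31518986e-06,
         6.29843060e-04],
       [-6.02914411e-05, -2.94074543e-01,  9.55782485e-01,
        -1.42903746e-01],
       [ 0.00000000e+00,  0.00000000e+00,  0.00000000e+00,
         1.00000000e+00]])}
```

View pics/top0.png

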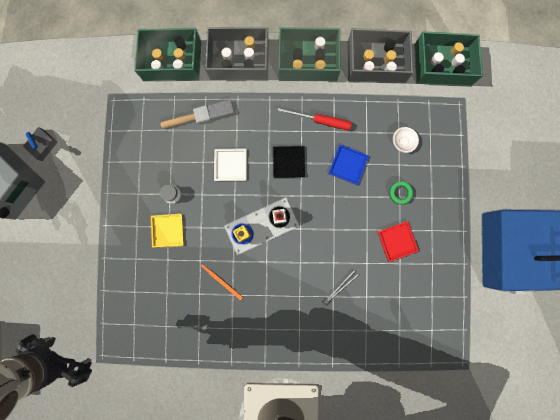

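View pics/side0.png

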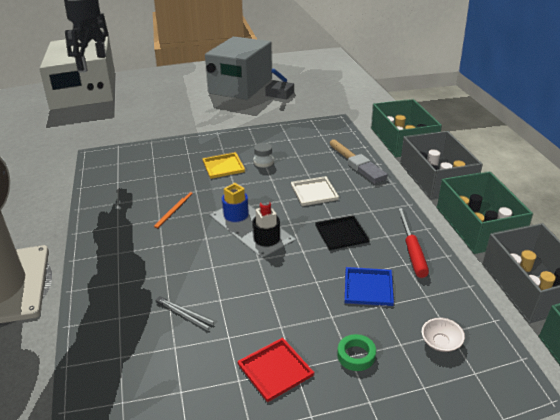

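View pics/wrist0.png

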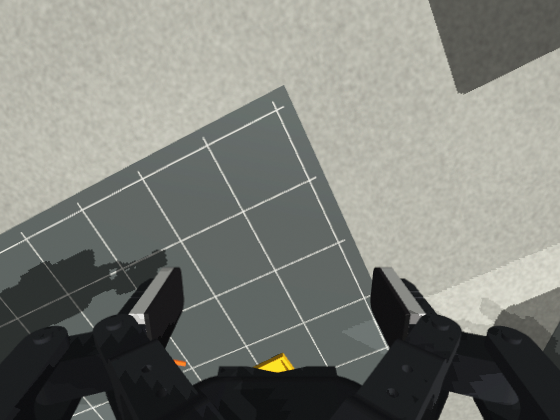

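```bash
cat > h.py <<'E'
from workcell import *
import cv2, numpy as np
from scipy.spatial.transform import Rotation as R
def pose(c,o=None):
    K=np.array([[c["fx"],0,c["cx"]],[0,c["fy"],c["cy"]],[0,0,1]])
    if "mount" in c:
        T=np.eye(4);T[:3,:3]=R.from_quat(o["tool_rot"]).as_matrix();T[:3,3]=o["eef_pos"]
        W=T@c["mount"]; return K,W[:3,:3],W[:3,3]
    Rm=cv2.Rodrigues(c["rvec"])[0]; return K,Rm.T,-Rm.T@c["tvec"]
def ray(c,px,z,o=None):
    K,Rc,t=pose(c,o)
    u=cv2.undistortPoints(np.float64(px).reshape(-1,1,2),K,c["distortion"]).reshape(-1,2)
    d=np.c_[u,np.ones(len(u))]@Rc.T
    return (t+d*((z-t[2])/d[:,2])[:,None])[:,:2]
def proj(c,P,o=None):
    K,Rc,t=pose(c,o); return cv2.projectPoints(np.float64(P).reshape(-1,3),cv2.Rodrigues(Rc.T)[0],-Rc.T@t,K,c["distortion"])[0].reshape(-1,2)
def masks(c):
    h=cv2.cvtColor(c["color"],cv2.COLOR_RGB2HSV); H,S,V=[h[...,i].astype(int) for i in range(3)]
    m=dict(red=((H<8)|(H>172))&(S>150)&(V>90),yellow=(H>18)&(H<35)&(S>140)&(V>90),
      blue=(H>105)&(H<130)&(S>150)&(V>60),white=(S<60)&(V>185),black=(V<38))
    return {k:v.astype(np.uint8)*255 for k,v in m.items()}
def blobs(m,amin=60):
    cs,_=cv2.findContours(m,cv2.RETR_EXTERNAL,cv2.CHAIN_APPROX_NONE)
    return sorted([k for k in cs if cv2.contourArea(k)>amin],key=cv2.contourArea,reverse=True)
def rect(c,k,z,o=None):
    p=ray(c,k.reshape(-1,2),z,o); (x,y),(w,h),a=cv2.minAreaRect((p*1000).astype(np.float32)); return x/1e3,y/1e3,w,h,a
def fit(o): 
    M=R.from_quat(o["tool_rot"]).as_matrix(); return M
def to_tool(o,d): return fit(o).T@np.asarray(d)/0.05
E
python3 - <<'E'
from h import *
c=camera("top")
for k,m in masks(c).items():
    for b in blobs(m,120):
        x,y,w,h=cv2.boundingRect(b)
        if not(100<x<470 and 95<y<300):continue
        print(k,(x,y,w,h),np.round(rect(c,b,0.009),3), 'z69',np.round(rect(c,b,.069)[:2],3))
p=c["color"][190:265,215:310][:,:,::-1]; cv2.imwrite("pics/crop1.png",cv2.resize(p,None,fx=8,fy=7.5,interpolation=0))
E
```

```text
red (378, 222, 41, 40) [ 0.47  -0.302 84.386 85.72  20.074] z69 [ 0.469 -0.286]
red (314, 114, 38, 16) [ 0.786 -0.129 99.952 25.544 76.691] z69 [ 0.768 -0.122]
yellow (151, 214, 33, 34) [ 0.489  0.305 84.578 85.606  4.909] z69 [0.487 0.288]
yellow (234, 226, 16, 16) [ 0.485  0.108 33.883 35.082 27.497] z69 [0.483 0.102]
blue (329, 145, 40, 40) [ 0.671 -0.171 84.155 84.802 69.337] z69 [ 0.66  -0.163]
white (212, 149, 34, 32) [ 0.666  0.146 83.503 88.507  0.669] z69 [0.655 0.137]
white (225, 198, 71, 56) [5.05000e-01 5.60000e-02 8.33600e+01 1.77785e+02 2.48570e+01] z69 [0.503 0.053]
white (393, 127, 26, 26) [ 0.742 -0.326 68.466 69.154 88.921] z69 [ 0.726 -0.309]
white (193, 106, 16, 16) [ 0.805  0.226 35.8   35.787 19.074] z69 [0.786 0.213]
black (274, 146, 31, 32) [ 6.7600e-01 -1.4000e-02  8.3153e+01  7.9354e+01  9.8200e-01] z69 [ 0.664 -0.014]
```

View pics/crop1.png

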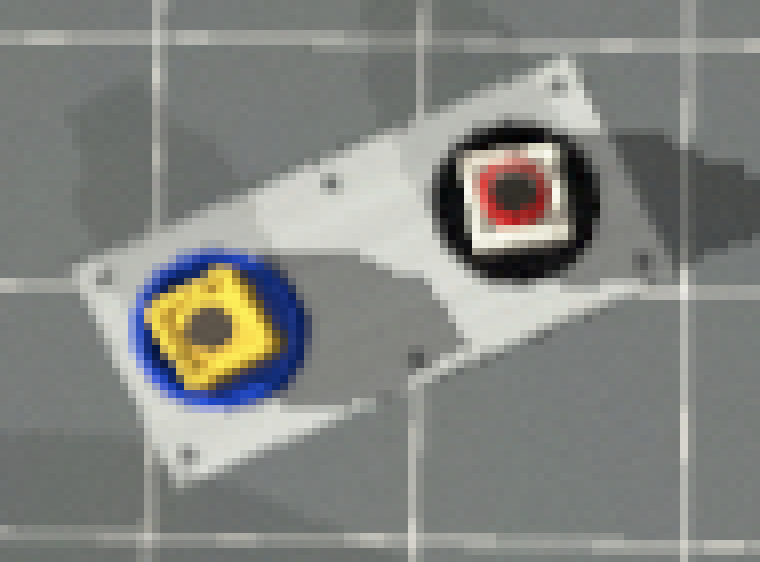

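Emit:
move_arm --motion '[[85,[-0.85,-0.46,0],0],[85,[-1.7,-0.92,0],0],[85,[-2.55,-1.38,0],0],[85,[-3.4,-1.84,0],0],[85,[-4.25,-2.3,0],0],[85,[-5.1,-2.76,0],0],[85,[-5.95,-3.22,0],0],[85,[-6.8,-3.68,0],0],[85,[-7.65,-4.14,0],0],[85,[-8.5,-4.6,0],0]]'

```text
clock: 1.2
eef_pos: [0.5011, 0.0545, 0.2312]
tool_rot: [0.225, 0.974, 0.0, -0.0]
ft_force: [1.2, 0.5, -0.8]
grip_width: 0.085
```

Run:
```python
from h import *
o=get_obs(); print(o["clock"],o["eef_pos"],o["tool_rot"],o["joint_pos"],o["joint_vel"].round(3)); c=camera("wrist"); cv2.imwrite("pics/w1.png",c["color"][:,:,::-1])
```

```text
1.2 [0.50109037 0.0544861  0.23124209] [ 2.25078331e-01  9.74340667e-01  9.27006757e-05 -1.99933092e-05] [1.08196213e-01 2.48621702e-01 1.53584890e-02 1.33750988e+00
 1.88236217e-04 5.62243077e-01] [-0.867  0.44   0.57   0.121  0.006 -0.865]
```

View pics/w1.png

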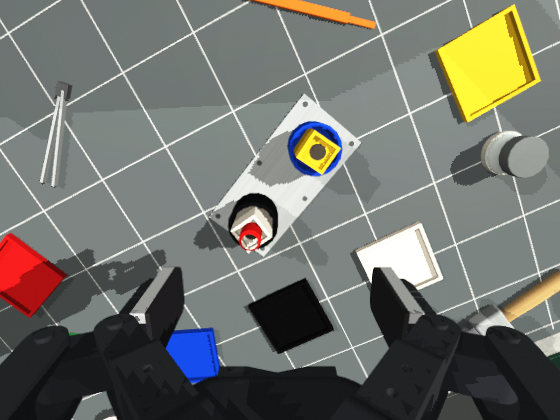

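Run:
```python
from h import *
o=get_obs(); c=camera("wrist");o=get_obs(); c=camera("wrist"); print(o["eef_pos"],o["joint_vel"].round(3))
np.save("o2.npy",o,allow_pickle=True);np.save("c2.npy",c,allow_pickle=True)
im=c["color"][:,:,::-1]
a=cv2.resize(im[115:185,280:350],None,fx=5.7,fy=8,interpolation=cv2.INTER_CUBIC)
a=cv2.resize(im[115:185,280:350],(400,400),interpolation=cv2.INTER_CUBIC)
b=cv2.resize(im[190:260,220:290],(400,400),interpolation=cv2.INTER_CUBIC)
cv2.imwrite("pics/w2.png",np.hstack([a,b]))
```

```text
[0.50300766 0.05176015 0.23070079] [ 0.08  -0.032 -0.049  0.027  0.053  0.051]
```

View pics/w2.png

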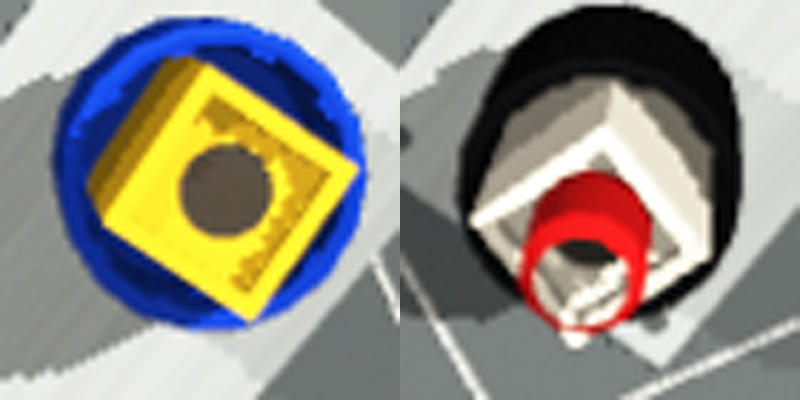

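Run:
```python
from h import *
o=np.load("o2.npy",allow_pickle=True).item();c=np.load("c2.npy",allow_pickle=True).item()
s=70/400
Y=[(280+x*s-.5,115+y*s-.5) for x,y in [(205,62),(358,170),(250,322),(103,222)]]
W=[(220+(x-400)*s-.5,190+y*s-.5) for x,y in [(607,125),(712,262),(473,220),(575,345)]]
P=ray(c,Y,.069,o);print(P.round(4),P.mean(0)); d=[P[(i+1)%4]-P[i] for i in range(4)]
print([np.linalg.norm(q).round(4) for q in d],[np.degrees(np.arctan2(q[1],q[0])).round(1)%90 for q in d])
P=ray(c,W,.069,o);print(P.round(4)); 
for a,b in [(0,1),(0,2)]:
  q=P[b]-P[a];print(np.linalg.norm(q),np.degrees(np.arctan2(q[1],q[0]))%90)
print("white ctr",(P[1]+P[2])/2)
print("cap",ray(c,[(220+183*s-.5,190+270*s-.5)],.088,o))
# barrels
m=masks(c)
for k in blobs(m["blue"],300):
  (x,y),r=cv2.minEnclosingCircle(k); print("blue",x,y,r,ray(c,[(x,y)],.047,o))
t=camera("top")
print(ray(t,[(279.2,216.3)],.069), "side cap check")
print(ray(t,[(241.3,231.5+1.5)],.047))
s_=camera("side");
```

```text
[[0.4636 0.1112]
 [0.4902 0.1265]
 [0.5051 0.1006]
 [0.4793 0.0858]] [0.48457106 0.10600586]
[np.float64(0.0306), np.float64(0.0299), np.float64(0.0297), np.float64(0.0299)] [np.float64(29.8), np.float64(30.0), np.float64(29.900000000000006), np.float64(31.700000000000003)]
[[ 5.124e-01  2.450e-02]
 [ 5.431e-01  2.940e-02]
 [ 5.174e-01 -4.600e-03]
 [ 5.464e-01  2.000e-04]]
0.031121658226076553 9.012030888480137
0.02956367865535414 9.776319702494732
white ctr [0.53023706 0.01237272]
cap [[0.52818004 0.01310486]]
blue 195.8153839111328 351.7051696777344 31.4871768951416 [[ 0.64533507 -0.1296323 ]]
blue 315.89520263671875 144.41616821289062 27.479957580566406 [[0.48260764 0.10590782]]
[[0.52634371 0.00834136]] side cap check
[[0.48425531 0.10339785]]
```

```bash
cat >> h.py <<'E'
def goto(x,y,z,jaw=None):
    o=get_obs(); M=fit(o); d=np.array([x,y,z])-o["eef_pos"]
    s=M.T@d/0.05
    az=np.degrees(np.arctan2(M[1,1],M[0,1])); r=None
    if jaw is not None:
        r=((-(jaw-az)+90)%180-90)/6
    print("shift",s.round(2),"roll",None if r is None else round(r,2),"(alt %+0.2f)"%((r or 0)-30),"az",az.round(1),"j5",o["joint_pos"][5].round(2),"pos",o["eef_pos"].round(4),"vel",np.abs(o["joint_vel"]).max().round(3),"t",o["clock"],"w",round(o["grip_width"]*1e3,1),"F",o["ft_force"].round(1))
E
python3 -c "
from h import *
goto(.5285,.0125,.14,99.4)"
```

```text
shift [-0.9  -0.53  1.82] roll -5.91 (alt -35.91) az 64.0 j5 0.57 pos [0.4998 0.0563 0.2309] vel 0.034 t 1.45 w 85.0 F [-0.2  0.   0.9]
```

Emit:
move_arm --motion '[[60,[-0.2,-0.1,0.3],-1],[60,[-0.4,-0.2,0.6],-2],[60,[-0.6,-0.35,0.9],-3],[60,[-0.8,-0.45,1.2],-4],[60,[-0.9,-0.53,1.5],-5],[60,[-0.9,-0.53,1.7],-5.9],[60,[-0.9,-0.53,1.82],-5.9],[60,[-0.9,-0.53,1.82],-5.9],[60,[-0.9,-0.53,1.82],-5.9],[60,[-0.9,-0.53,1.82],-5.9]]'

```text
clock: 2.45
eef_pos: [0.5295, 0.0134, 0.1411]
tool_rot: [-0.082, 0.997, -0.0, 0.001]
ft_force: [0.3, -0.1, -0.1]
grip_width: 0.06
```

Run:
```python
from h import *
goto(.5285,.0125,.071,99.4)
o=get_obs(); c=camera("wrist")
np.save("o3.npy",o,allow_pickle=True);np.save("c3.npy",c,allow_pickle=True)
cv2.imwrite("pics/w3.png",c["color"][:,:,::-1])
print(proj(c,[(.5285,.0125,.088),(.5302,.0124,.069),tuple(o["eef_pos"])],o))
```

```text
shift [ 0.03 -0.01  1.4 ] roll 0.0 (alt -30.00) az 99.4 j5 -0.14 pos [0.5295 0.0134 0.1411] vel 0.007 t 2.45 w 60.0 F [ 0.3 -0.1 -0.1]
[[275.18036551 229.22465398]
 [274.77155682 221.93173383]
 [276.1051963  269.58927035]]
```

View pics/w3.png

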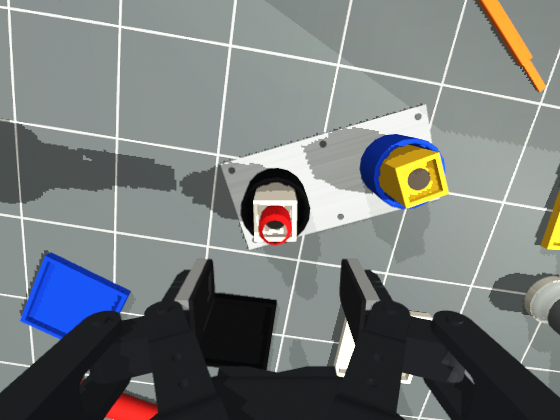

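Emit:
move_arm --motion '[[60,[0,0,0.3],0],[60,[0,0,0.6],0],[60,[0,0,0.9],0],[60,[0,0,1.15],0],[60,[0,0,1.3],0],[60,[0,0,1.38],0],[60,[0,0,1.38],0],[30,[0,0,1.38],0],[24,[0,0,1.38],0],[15,[0,0,1.38],0]]'

```text
clock: 3.5
eef_pos: [0.5299, 0.0126, 0.0722]
tool_rot: [-0.082, 0.997, -0.0, 0.001]
ft_force: [0.1, -0.3, 2.8]
grip_width: 0.0192
```

Run:
```python
from h import *
goto(.47,-.302,.14,99.4)
o=get_obs(); c=camera("wrist"); cv2.imwrite("pics/w4.png",c["color"][:,:,::-1])
```

```text
shift [ 2.21 -6.01 -1.36] roll -0.0 (alt -30.00) az 99.4 j5 -0.14 pos [0.5299 0.0126 0.0722] vel 0.008 t 3.5 w 19.2 F [ 0.1 -0.3  2.8]
```

View pics/w4.png

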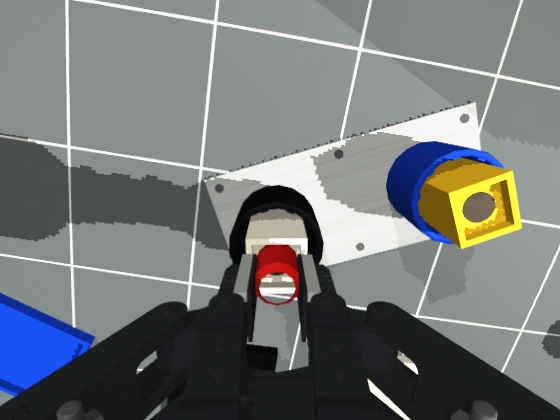

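Emit:
move_arm --motion '[[10,[0,0,0],0],[10,[0,0,0],0],[10,[0,0,0],0],[10,[0,0,-0.1],0],[10,[0,0,-0.25],0],[10,[0,0,-0.4],0],[10,[0,0,-0.5],0],[10,[0,0,-0.6],0],[10,[0,0,-0.6],0],[10,[0,0,-0.6],0]]'

```text
clock: 4.55
eef_pos: [0.5292, 0.0128, 0.1014]
tool_rot: [-0.082, 0.997, 0.0, 0.0]
ft_force: [-0.7, 0.1, -0.7]
grip_width: 0.0191
```

Run:
```python
from h import *
goto(.47,-.302,.14,99.4)
o=get_obs(); c=camera("wrist"); s=camera("side")
a=c["color"][180:390,180:380]; b=s["color"][140:280,190:330]
cv2.imwrite("pics/w5.png",np.hstack([cv2.resize(a,(400,420)),cv2.resize(b,(400,420))])[:,:,::-1])
```

```text
shift [ 2.2  -6.02 -0.77] roll -0.0 (alt -30.00) az 99.4 j5 -0.14 pos [0.5292 0.0128 0.1014] vel 0.009 t 4.55 w 19.1 F [-0.7  0.1 -0.7]
```

View pics/w5.png

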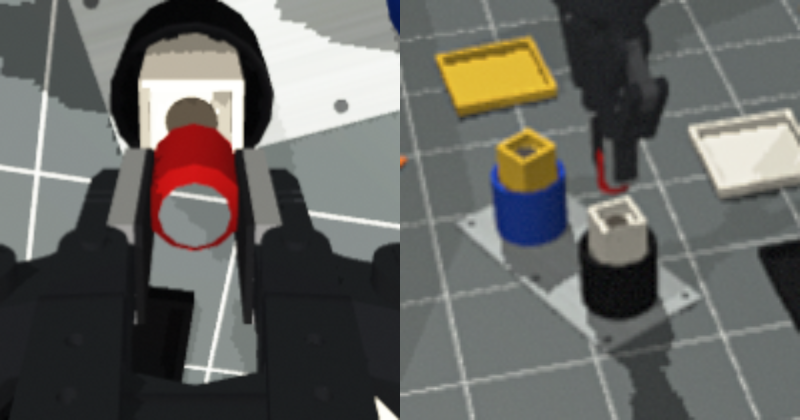

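Emit:
move_arm --motion '[[10,[0.1,-0.4,-0.4],0],[10,[0.35,-1.1,-0.77],0],[10,[0.6,-1.8,-0.77],0],[10,[0.9,-2.5,-0.77],0],[10,[1.2,-3.2,-0.77],0],[10,[1.45,-3.9,-0.77],0],[10,[1.7,-4.6,-0.77],0],[10,[1.95,-5.3,-0.77],0],[10,[2.15,-5.8,-0.77],0],[10,[2.2,-6.02,-0.77],0]]'

```text
clock: 5.65
eef_pos: [0.4688, -0.3043, 0.1393]
tool_rot: [-0.08, 0.997, 0.0, -0.0]
ft_force: [-1.0, 0.7, -0.4]
grip_width: 0.0193
```

Run:
```python
from h import *
camera("top");camera("side")
o=get_obs(); c=camera("wrist"); goto(.47,-.302,.0125,99.4)
cv2.imwrite("pics/w6.png",c["color"][:,:,::-1])
for b in blobs(masks(c)["red"],300)[:3]: print(cv2.boundingRect(b),np.round(rect(c,b,.009,o),4))
```

```text
shift [-0.01 -0.01  2.54] roll -0.01 (alt -30.01) az 99.4 j5 -0.73 pos [ 0.4697 -0.3019  0.1394] vel 0.03 t 5.8 w 19.5 F [ 1.  -0.2  0.2]
(222, 145, 112, 160) [  0.4985  -0.2898 143.9036  84.5179  19.9956]
```

View pics/w6.png

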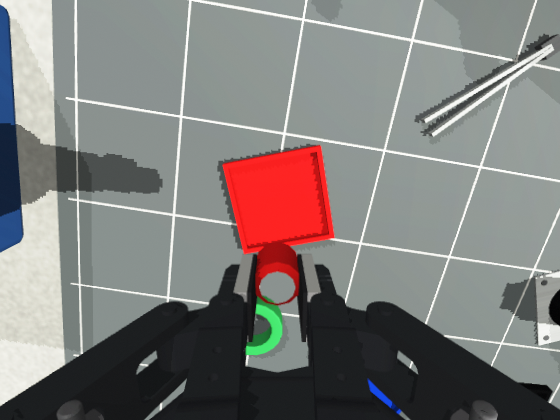

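Run:
```python
from h import *
o=get_obs(); c=camera("wrist")
P=ray(c,[(220,162),(319,147),(333,237),(243,252)],.009,o);print(P.round(4),P.mean(0))
```

```text
[[ 0.4448 -0.3541]
 [ 0.419  -0.274 ]
 [ 0.496  -0.2453]
 [ 0.5239 -0.3239]] [ 0.47092409 -0.2993298 ]
```

Emit:
move_arm --motion '[[10,[0,0,0.5],0],[10,[0,0,1.0],0],[10,[0,0,1.5],0],[10,[0,0,1.9],0],[10,[0,0,2.2],0],[10,[0,0,2.38],0],[10,[0,0,2.46],0],[10,[0,0,2.5],0],[10,[0,0,2.52],0],[10,[0,0,2.52],0]]'

```text
clock: 6.85
eef_pos: [0.4704, -0.3023, 0.0145]
tool_rot: [-0.082, 0.997, -0.0, 0.001]
ft_force: [0.2, 0.3, -0.2]
grip_width: 0.0194
```

Emit:
move_arm --motion '[[10,[0,0,0.0],0],[10,[0,0,0.02],0],[10,[0,0,0.02],0],[24,[0,0,0.02],0],[28,[0,0,0.02],0],[35,[0,0,0.02],0],[42,[0,0,0.02],0],[42,[0,0,0.0],0],[42,[0,0,-0.05],0],[42,[0,0,-0.2],0]]'

```text
clock: 7.85
eef_pos: [0.4692, -0.3017, 0.0235]
tool_rot: [-0.082, 0.997, 0.0, -0.001]
ft_force: [-0.1, 0.4, -0.3]
grip_width: 0.0421
```

Run:
```python
from h import *
o=get_obs(); c=camera("wrist"); goto(.47,-.302,.14,99.4)
s=camera("side")
cv2.imwrite("pics/w7.png",np.hstack([c["color"][150:400,170:390],cv2.resize(s["color"][310:410,230:340],(275,250))])[:,:,::-1])
```

```text
shift [ 0.    0.01 -2.29] roll 0.0 (alt -30.00) az 99.4 j5 -0.74 pos [ 0.4704 -0.3025  0.0253] vel 0.035 t 7.9 w 42.0 F [ 0.4 -0.4  1.4]
```

View pics/w7.png

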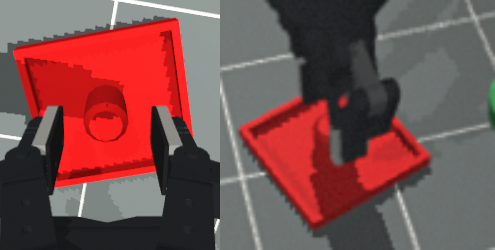

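```bash
python3 -c "
from h import *
goto(.530,.0124,.14,99.4)"
```

```text
shift [-2.2   6.02 -2.3 ] roll -0.0 (alt -30.00) az 99.4 j5 -0.74 pos [ 0.4707 -0.3027  0.0251] vel 0.017 t 7.95 w 41.8 F [0.1 0.1 0.7]
```

Emit:
move_arm --motion '[[42,[0,0,-0.5],0],[50,[0,0,-1.2],0],[60,[0,0.2,-2.0],0],[60,[-0.4,1.0,-2.3],0],[60,[-0.8,2.0,-2.3],0],[60,[-1.2,3.1,-2.3],0],[60,[-1.6,4.2,-2.3],0],[60,[-1.9,5.2,-2.3],0],[60,[-2.15,5.8,-2.3],0],[60,[-2.2,6.02,-2.3],0]]'

```text
clock: 8.95
eef_pos: [0.5299, 0.0172, 0.1393]
tool_rot: [-0.085, 0.996, 0.001, 0.001]
ft_force: [-0.7, -0.8, 1.0]
grip_width: 0.06
```

Run:
```python
from h import *
camera("top");camera("side");camera("top")
goto(.530,.0124,.053,99.4)
o=get_obs(); c=camera("wrist")
np.save("o8.npy",o,allow_pickle=True);np.save("c8.npy",c,allow_pickle=True)
cv2.imwrite("pics/w8.png",cv2.resize(c["color"][140:270,180:380],(800,520),interpolation=cv2.INTER_CUBIC)[:,:,::-1])
```

```text
shift [-0.01 -0.03  1.72] roll 0.03 (alt -29.97) az 99.6 j5 -0.14 pos [0.5292 0.014  0.139 ] vel 0.047 t 9.1 w 59.9 F [0.  0.4 0.2]
```

View pics/w8.png

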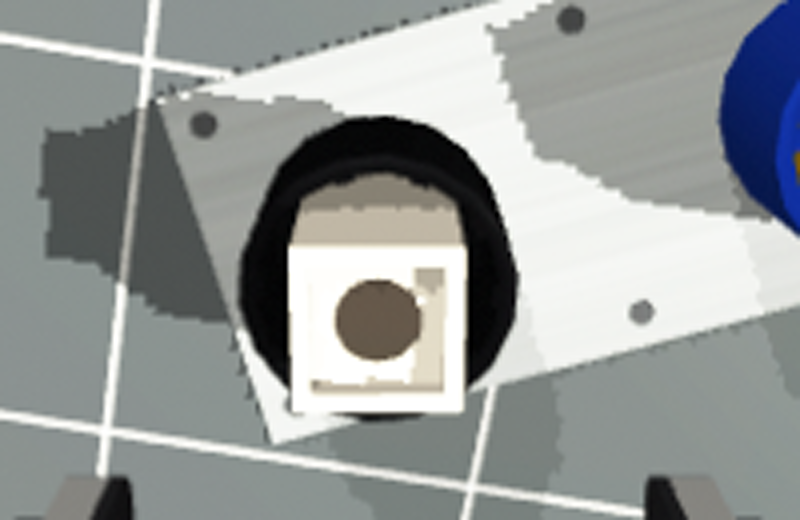

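Run:
```python
from h import *
o=np.load("o8.npy",allow_pickle=True).item();c=np.load("c8.npy",allow_pickle=True).item()
P=ray(c,[(180+x/4-.4,140+y/4-.4) for x,y in [(289,243),(464,243),(466,412),(290,412)]],.069,o);print(P.round(4),P.mean(0))
d=[P[(i+1)%4]-P[i] for i in range(4)];print([np.degrees(np.arctan2(q[1],q[0])).round(1)%90 for q in d],[np.linalg.norm(q).round(4) for q in d])
camera("top")
goto(*P.mean(0),.053,99.4)
```

```text
[[ 5.163e-01 -5.100e-03]
 [ 5.114e-01  2.430e-02]
 [ 5.419e-01  3.030e-02]
 [ 5.471e-01 -5.000e-04]] [0.52916    0.01224468]
[np.float64(9.599999999999994), np.float64(11.2), np.float64(9.599999999999994), np.float64(8.599999999999994)] [np.float64(0.0298), np.float64(0.0311), np.float64(0.0312), np.float64(0.0311)]
shift [-0.    0.    1.72] roll -0.0 (alt -30.00) az 99.4 j5 -0.14 pos [0.529  0.0122 0.1389] vel 0.023 t 9.2 w 60.0 F [ 0.3  0.6 -0. ]
```

Emit:
move_arm --motion '[[60,[0,0,0.4],0],[60,[0,0,0.8],0],[60,[0,0,1.2],0],[60,[0,0,1.5],0],[60,[0,0,1.65],0],[60,[0,0,1.73],0],[60,[0,0,1.73],0],[45,[0,0,1.73],0],[36,[0,0,1.73],0],[32,[0,0,1.73],0]]'

```text
clock: 10.2
eef_pos: [0.5297, 0.0128, 0.053]
tool_rot: [-0.082, 0.997, -0.0, 0.001]
ft_force: [-0.1, -0.3, 0.3]
grip_width: 0.0318
```

Emit:
move_arm --motion '[[20,[0,0,0],0],[20,[0,0,0],0],[20,[0,0,0],0],[20,[0,0,0],0],[20,[0,0,-0.1],0],[20,[0,0,-0.25],0],[20,[0,0,-0.4],0],[20,[0,0,-0.5],0],[20,[0,0,-0.5],0],[20,[0,0,-0.5],0]]'

```text
clock: 11.2
eef_pos: [0.5292, 0.0128, 0.0774]
tool_rot: [-0.082, 0.997, 0.0, 0.0]
ft_force: [-0.5, 1.0, -0.4]
grip_width: 0.029
```

Run:
```python
from h import *
goto(.53,.0122,.14,99.4)
o=get_obs(); c=camera("wrist"); s=camera("side")
a=c["color"][180:390,180:380]; b=s["color"][140:280,190:330]
cv2.imwrite("pics/w9.png",np.hstack([cv2.resize(a,(400,420)),cv2.resize(b,(400,420))])[:,:,::-1])
```

```text
shift [-0.01 -0.02 -1.25] roll 0.0 (alt -30.00) az 99.4 j5 -0.14 pos [0.5292 0.0128 0.0774] vel 0.01 t 11.2 w 29.0 F [-0.5  1.  -0.4]
```

View pics/w9.png

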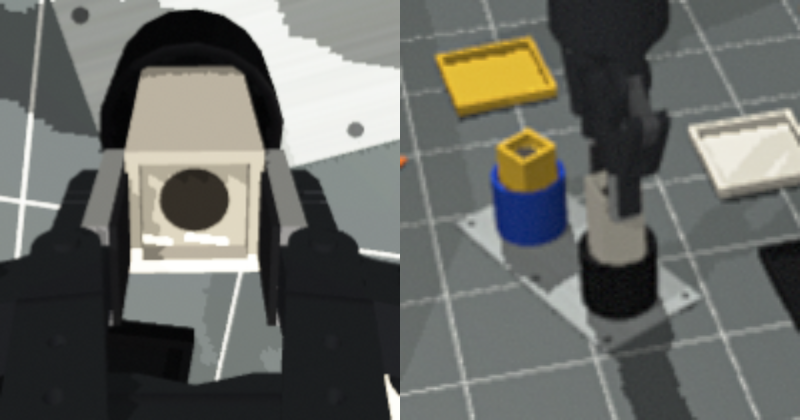

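Emit:
move_arm --motion '[[20,[0,0,-0.2],0],[20,[0,0,-0.5],0],[20,[0,0,-0.8],0],[20,[0,0,-1.1],0],[20,[0,0,-1.35],0],[20,[0,0,-1.5],0],[20,[0,0,-1.5],0],[20,[0,0,-1.5],0],[20,[0,0,-1.5],0],[20,[0,0,-1.5],0]]'

```text
clock: 12.3
eef_pos: [0.5286, 0.0128, 0.1515]
tool_rot: [-0.082, 0.997, 0.0, -0.001]
ft_force: [-0.5, 0.3, -0.1]
grip_width: 0.0286
```

Run:
```python
from h import *
goto(.666,.146,.15,99.4)
```

```text
shift [-3.15  2.18  0.02] roll -0.0 (alt -30.00) az 99.4 j5 -0.14 pos [0.5286 0.0128 0.1515] vel 0.003 t 12.3 w 28.6 F [-0.5  0.3 -0.1]
```

Emit:
move_arm --motion '[[20,[-0.3,0.2,0],0],[20,[-0.7,0.5,0],0],[20,[-1.2,0.85,0],0],[20,[-1.7,1.2,0],0],[20,[-2.2,1.55,0],0],[20,[-2.65,1.85,0],0],[20,[-3.0,2.1,0],0],[20,[-3.15,2.18,0],0],[20,[-3.15,2.18,0],0],[20,[-3.15,2.18,0],0]]'

```text
clock: 13.3
eef_pos: [0.666, 0.1453, 0.1517]
tool_rot: [-0.082, 0.997, -0.0, -0.001]
ft_force: [0.4, 0.7, -1.0]
grip_width: 0.0282
```

Run:
```python
from h import *
goto(.666,.146,.049,99.4)
o=get_obs(); c=camera("wrist")
np.save("o10.npy",o,allow_pickle=True);np.save("c10.npy",c,allow_pickle=True)
cv2.imwrite("pics/w10.png",c["color"][:,:,::-1])
```

```text
shift [-0.01  0.01  2.05] roll -0.0 (alt -30.00) az 99.4 j5 0.05 pos [0.666  0.1453 0.1517] vel 0.017 t 13.3 w 28.2 F [ 0.4  0.7 -1. ]
```

View pics/w10.png

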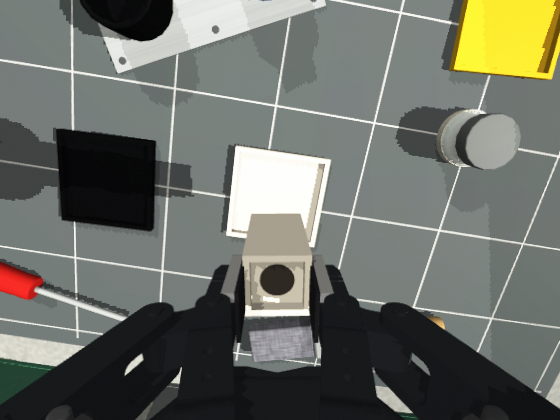

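Run:
```python
from h import *
o=np.load("o10.npy",allow_pickle=True).item();c=np.load("c10.npy",allow_pickle=True).item()
P=ray(c,[(236,146),(331,157),(317,247),(226,236)],.009,o);print(P.round(4),P.mean(0))
P=ray(c,[(56,129),(155,142),(153,230),(62,219)],.009,o);print("black",P.round(4),P.mean(0))
# slider bottom edges expected
print(proj(c,[(.666+a,.1453+b,.1517-.044) for a,b in [(-.0173,.0124),(-.0124,-.0173)]],o))
print(proj(c,[(.666+a,.1453+b,.1517+.016) for a,b in [(-.0173,.0124),(-.0124,-.0173)]],o))
camera("top"); goto(.666,.146,.049,99.4)
```

```text
[[0.6271 0.1032]
 [0.623  0.1869]
 [0.7091 0.1918]
 [0.7121 0.1045]] [0.66780334 0.14661276]
black [[ 0.6375 -0.053 ]
 [ 0.635   0.0331]
 [ 0.7173  0.0357]
 [ 0.7204 -0.05  ]] [ 0.67758431 -0.00855724]
[[301.0081075  213.18695434]
 [251.33755411 213.18714535]]
[[310.99057871 255.35120606]
 [240.82220347 255.34840038]]
shift [-0.    0.02  2.07] roll -0.01 (alt -30.01) az 99.3 j5 0.05 pos [0.666  0.1451 0.1524] vel 0.005 t 13.4 w 28.9 F [-0.8  0.9 -0.7]
```

Emit:
move_arm --motion '[[20,[0,0,0.3],0],[20,[0,0,0.7],0],[20,[0,0,1.1],0],[20,[0,0,1.45],0],[20,[0,0,1.7],0],[20,[0,0.02,1.9],0],[20,[0,0.02,2.0],0],[20,[0,0.02,2.05],0],[20,[0,0.02,2.07],0],[20,[0,0.02,2.07],0]]'

```text
clock: 14.4
eef_pos: [0.667, 0.1472, 0.0495]
tool_rot: [-0.082, 0.997, 0.0, 0.001]
ft_force: [0.2, -0.3, -0.5]
grip_width: 0.0284
```

Emit:
move_arm --motion '[[20,[0,0,0.01],0],[20,[0,0,0.02],0],[20,[0,0,0.03],0],[20,[0,0,0.03],0],[20,[0,0,0.03],0],[20,[0,0,0.03],0],[20,[0,0,0.03],0],[20,[0,0,0.03],0],[20,[0,0,0.03],0],[20,[0,0,0.03],0]]'

```text
clock: 15.4
eef_pos: [0.6666, 0.1471, 0.0473]
tool_rot: [-0.082, 0.997, 0.0, -0.0]
ft_force: [0.1, -0.8, -0.3]
grip_width: 0.0289
```

Run:
```python
from h import *
o=get_obs(); c=camera("wrist"); goto(.666,.146,.14,99.4)
s=camera("side")
cv2.imwrite("pics/w11.png",np.hstack([c["color"][150:400,170:390],cv2.resize(s["color"][130:230,270:380],(275,250))])[:,:,::-1])
```

```text
shift [ 0.02 -0.02 -1.85] roll -0.0 (alt -30.00) az 99.4 j5 0.05 pos [0.6666 0.1471 0.0473] vel 0.001 t 15.45 w 28.7 F [ 0.1  0.1 -0.5]
```

View pics/w11.png

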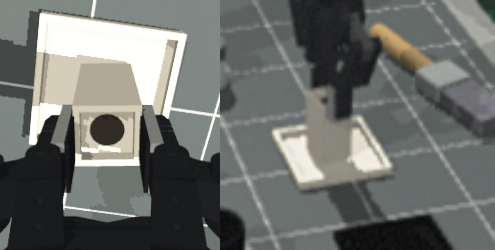

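Emit:
move_arm --motion '[[20,[0,0,0.01],0],[20,[0,0,0.02],0],[20,[0,0,0.03],0],[20,[0,0,0.03],0],[32,[0,0,0.03],0],[34,[0,0,0.03],0],[38,[0,0,0.03],0],[45,[0,0,0.03],0],[50,[0,0,0.03],0],[50,[0,0,0.0],0]]'

```text
clock: 16.5
eef_pos: [0.6664, 0.147, 0.0469]
tool_rot: [-0.082, 0.997, -0.0, -0.0]
ft_force: [0.5, -0.3, -0.1]
grip_width: 0.0498
```

Run:
```python
from h import *
goto(.4846,.106,.14,120.2)
```

```text
shift [ 3.72 -0.22 -1.86] roll -3.47 (alt -33.47) az 99.4 j5 0.05 pos [0.6664 0.147  0.0469] vel 0.033 t 16.5 w 49.8 F [ 0.5 -0.3 -0.1]
```

Emit:
move_arm --motion '[[50,[0,0,-0.4],0],[55,[0,0,-1.1],0],[60,[0,0,-1.7],0],[60,[0.4,0,-1.86],-0.7],[60,[1.1,-0.1,-1.86],-1.4],[60,[1.9,-0.15,-1.86],-2.1],[60,[2.7,-0.2,-1.86],-2.8],[60,[3.3,-0.22,-1.86],-3.47],[60,[3.65,-0.22,-1.86],-3.47],[60,[3.72,-0.22,-1.86],-3.47]]'

```text
clock: 17.5
eef_pos: [0.4829, 0.1054, 0.1408]
tool_rot: [-0.261, 0.965, 0.0, -0.0]
ft_force: [1.1, 1.0, 0.2]
grip_width: 0.0603
```

Run:
```python
from h import *
t=camera("top");s=camera("side");camera("top")
goto(.4846,.106,.053,120.2)
o=get_obs(); c=camera("wrist")
np.save("o12.npy",o,allow_pickle=True);np.save("c12.npy",c,allow_pickle=True)
a=cv2.resize(c["color"][150:280,200:360],(500,406),interpolation=cv2.INTER_CUBIC)
b=cv2.resize(s["color"][130:230,270:370],(300,406))
cv2.imwrite("pics/w12.png",np.hstack([a,b])[:,:,::-1])
```

```text
shift [0.03 0.01 1.76] roll 0.0 (alt -30.00) az 120.2 j5 -0.31 pos [0.4861 0.1061 0.1409] vel 0.019 t 17.65 w 59.8 F [1.2 0.2 0.1]
```

View pics/w12.png

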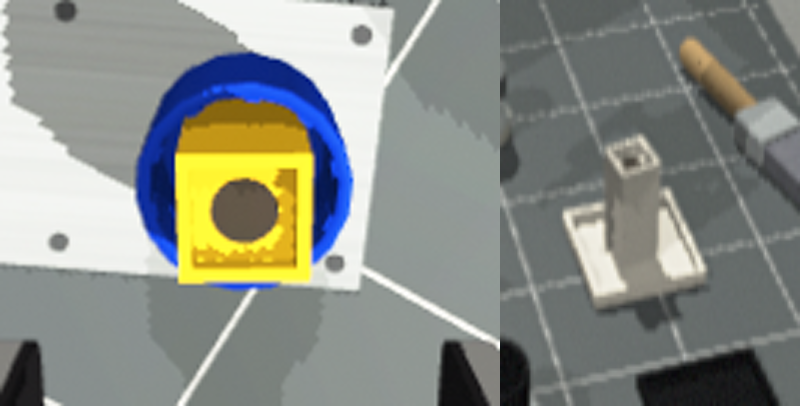

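Run:
```python
from h import *
o=np.load("o12.npy",allow_pickle=True).item();c=np.load("c12.npy",allow_pickle=True).item()
P=ray(c,[(200+x/3.125-.4,150+y/3.125-.4) for x,y in [(176,154),(314,152),(312,281),(179,284)]],.069,o);print(P.round(4),P.mean(0))
d=[P[(i+1)%4]-P[i] for i in range(4)];print([np.degrees(np.arctan2(q[1],q[0])).round(1)%90 for q in d],[np.linalg.norm(q).round(4) for q in d])
camera("top")
goto(*P.mean(0),.053,120.6)
```

```text
[[0.4792 0.0856]
 [0.4636 0.1116]
 [0.4898 0.1271]
 [0.5058 0.1012]] [0.48460018 0.10636138]
[np.float64(31.099999999999994), np.float64(30.6), np.float64(31.6), np.float64(30.400000000000006)] [np.float64(0.0303), np.float64(0.0305), np.float64(0.0304), np.float64(0.0308)]
shift [0.03 0.02 1.75] roll -0.06 (alt -30.06) az 120.2 j5 -0.31 pos [0.4863 0.1061 0.1405] vel 0.008 t 17.75 w 60.0 F [-0.  -0.2  0.4]
```

Emit:
move_arm --motion '[[60,[0.03,0.01,0.4],-0.1],[60,[0.03,0.02,0.8],-0.1],[60,[0.03,0.02,1.2],-0.1],[60,[0.03,0.02,1.5],-0.1],[60,[0.03,0.02,1.66],-0.1],[60,[0.03,0.02,1.75],-0.1],[60,[0.03,0.02,1.75],-0.1],[45,[0.03,0.02,1.75],-0.1],[36,[0.03,0.02,1.75],-0.1],[32,[0.03,0.02,1.75],-0.1]]'

```text
clock: 18.75
eef_pos: [0.4837, 0.1061, 0.0535]
tool_rot: [-0.266, 0.964, -0.0, 0.001]
ft_force: [0.7, -0.7, 0.4]
grip_width: 0.0317
```

Emit:
move_arm --motion '[[20,[0,0,0],0],[20,[0,0,0],0],[20,[0,0,0],0],[20,[0,0,0],0],[20,[0,0,-0.1],0],[20,[0,0,-0.25],0],[20,[0,0,-0.4],0],[20,[0,0,-0.5],0],[20,[0,0,-0.5],0],[20,[0,0,-0.5],0]]'

```text
clock: 19.75
eef_pos: [0.4831, 0.106, 0.0779]
tool_rot: [-0.266, 0.964, 0.0, 0.0]
ft_force: [0.6, 0.4, -1.2]
grip_width: 0.0287
```

Run:
```python
from h import *
goto(.4846,.106,.155)
o=get_obs(); c=camera("wrist"); s=camera("side")
a=c["color"][180:390,180:380]; b=s["color"][140:280,190:330]
cv2.imwrite("pics/w13.png",np.hstack([cv2.resize(a,(400,420)),cv2.resize(b,(400,420))])[:,:,::-1])
```

```text
shift [-0.03 -0.02 -1.54] roll None (alt -30.00) az 120.8 j5 -0.32 pos [0.4831 0.106  0.0779] vel 0.008 t 19.75 w 28.7 F [ 0.6  0.4 -1.2]
```

View pics/w13.png

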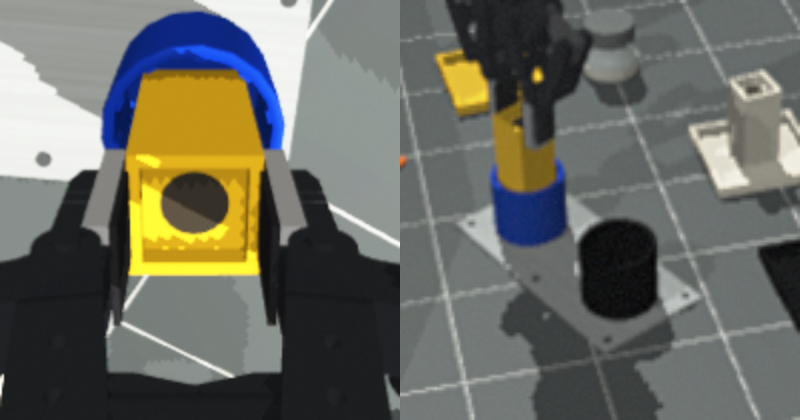

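Emit:
move_arm --motion '[[20,[0,0,-0.2],0],[20,[0,0,-0.5],0],[20,[0,0,-0.8],0],[20,[0,0,-1.1],0],[20,[0,0,-1.35],0],[20,[0,0,-1.5],0],[20,[0,0,-1.5],0],[20,[0,0,-1.5],0],[20,[0,0,-1.5],0],[20,[0,0,-1.5],0]]'

```text
clock: 20.85
eef_pos: [0.4825, 0.1058, 0.152]
tool_rot: [-0.266, 0.964, 0.0, -0.001]
ft_force: [-0.2, 0.1, -0.6]
grip_width: 0.0285
```

Run:
```python
from h import *
goto(.489,.305,.152)
```

```text
shift [-2.15  3.35 -0.  ] roll None (alt -30.00) az 120.8 j5 -0.32 pos [0.4825 0.1058 0.152 ] vel 0.002 t 20.85 w 28.5 F [-0.2  0.1 -0.6]
```

Emit:
move_arm --motion '[[20,[-0.2,0.3,0],0],[20,[-0.5,0.8,0],0],[20,[-0.85,1.35,0],0],[20,[-1.2,1.9,0],0],[20,[-1.55,2.4,0],0],[20,[-1.85,2.85,0],0],[20,[-2.05,3.2,0],0],[20,[-2.15,3.35,0],0],[20,[-2.15,3.35,0],0],[20,[-2.15,3.35,0],0]]'

```text
clock: 21.85
eef_pos: [0.4894, 0.304, 0.1524]
tool_rot: [-0.266, 0.964, -0.0, -0.001]
ft_force: [-0.6, -0.0, -1.1]
grip_width: 0.0279
```

Run:
```python
from h import *
goto(.489,.305,.0475)
o=get_obs(); c=camera("wrist")
np.save("o14.npy",o,allow_pickle=True);np.save("c14.npy",c,allow_pickle=True)
cv2.imwrite("pics/w14.png",c["color"][:,:,::-1])
```

```text
shift [-0.01  0.02  2.1 ] roll None (alt -30.00) az 120.8 j5 0.02 pos [0.4894 0.304  0.1524] vel 0.016 t 21.85 w 27.9 F [-0.6 -0.  -1.1]
```

View pics/w14.png

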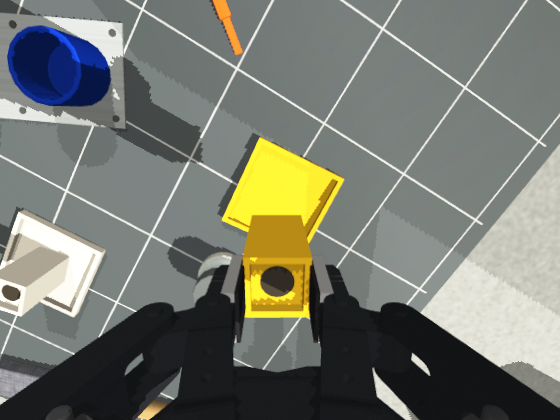

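Run:
```python
from h import *
o=np.load("o14.npy",allow_pickle=True).item();c=np.load("c14.npy",allow_pickle=True).item()
P=ray(c,[(345,180),(222,219),(261,135)],.009,o);print(P.round(4),P[:2].mean(0))
t=camera("top"); print(ray(t,[(170,192)],.05)); M=fit(o); print("finger dir",M[:,1])
camera("side"); goto(.489,.305,.0475)
```

```text
[[0.4451 0.3492]
 [0.5346 0.2715]
 [0.4496 0.2645]] [0.48987398 0.31036212]
[[0.58553793 0.28867562]]
finger dir [-5.12030527e-01  8.58967071e-01 -5.57328649e-04]
shift [-0.    0.03  2.11] roll None (alt -30.00) az 120.7 j5 0.02 pos [0.4897 0.3037 0.1528] vel 0.004 t 22.0 w 28.4 F [-0.1 -0.4 -1. ]
```

Emit:
move_arm --motion '[[20,[-0.03,0.05,0.3],0],[20,[-0.03,0.05,0.7],0],[20,[-0.03,0.05,1.1],0],[20,[-0.03,0.05,1.45],0],[20,[-0.03,0.05,1.7],0],[20,[-0.03,0.05,1.9],0],[20,[-0.03,0.05,2.0],0],[20,[-0.03,0.05,2.06],0],[20,[-0.03,0.05,2.08],0],[20,[-0.03,0.05,2.08],0]]'

```text
clock: 23.0
eef_pos: [0.4899, 0.308, 0.0493]
tool_rot: [-0.266, 0.964, 0.0, 0.0]
ft_force: [0.7, -0.8, -0.7]
grip_width: 0.0285
```

Run:
```python
from h import *
goto(.489,.307,.0475)
```

```text
shift [ 0.03 -0.01  0.04] roll None (alt -30.00) az 120.8 j5 0.02 pos [0.4899 0.308  0.0493] vel 0.003 t 23.0 w 28.5 F [ 0.7 -0.8 -0.7]
```

Emit:
move_arm --motion '[[20,[0,0,0.01],0],[20,[0,0,0.02],0],[20,[0,0,0.03],0],[20,[0,0,0.04],0],[20,[0,0,0.05],0],[20,[0,0,0.05],0],[32,[0,0,0.05],0],[34,[0,0,0.05],0],[40,[0,0,0.05],0],[50,[0,0,0.05],0]]'

```text
clock: 24.0
eef_pos: [0.4895, 0.3077, 0.046]
tool_rot: [-0.266, 0.964, -0.0, -0.0]
ft_force: [0.4, 0.8, 0.5]
grip_width: 0.0497
```

Run:
```python
from h import *
o=get_obs(); c=camera("wrist");s=camera("side")
cv2.imwrite("pics/w15.png",np.hstack([c["color"][150:400,170:390],cv2.resize(s["color"][130:210,180:268],(275,250))])[:,:,::-1])
M=fit(o); 
print(np.degrees(np.arctan2(.0938,-.0455)))
goto(.489,.2,.15,25.8)
```

```text
115.8768466840383
shift [ 1.11 -1.85 -2.08] roll -14.16 (alt -44.16) az 120.8 j5 0.02 pos [0.4895 0.3077 0.0461] vel 0.002 t 24.1 w 49.9 F [ 0.4  0.  -0.4]
```

View pics/w15.png

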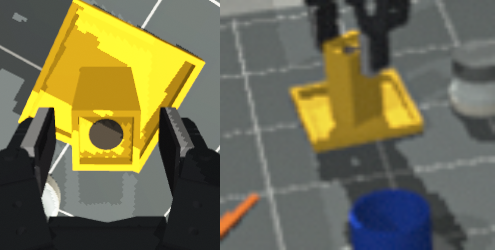

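Run:
```python
from h import *
goto(.484,.106,.14)
```

```text
shift [ 2.16 -3.41 -1.88] roll None (alt -30.00) az 120.8 j5 0.02 pos [0.4895 0.3077 0.0461] vel 0.002 t 24.1 w 49.9 F [ 0.4  0.  -0.4]
```

Emit:
move_arm --motion '[[50,[0,0,-0.4],0],[50,[0,0,-1.1],0],[60,[0,0,-1.7],0],[85,[0.2,-0.3,-1.88],0],[85,[0.6,-0.95,-1.88],0],[85,[1.1,-1.75,-1.88],0],[85,[1.6,-2.5,-1.88],0],[85,[1.95,-3.1,-1.88],0],[85,[2.15,-3.38,-1.88],0],[85,[2.16,-3.41,-1.88],0]]'

```text
clock: 25.1
eef_pos: [0.483, 0.103, 0.1396]
tool_rot: [-0.264, 0.965, -0.0, -0.001]
ft_force: [-0.1, 0.4, 0.0]
grip_width: 0.085
```

Run:
```python
from h import *
t=camera("top");s=camera("side");camera("top")
goto(.484,.106,.019)
o=get_obs(); c=camera("wrist")
np.save("o16.npy",o,allow_pickle=True);np.save("c16.npy",c,allow_pickle=True)
cv2.imwrite("pics/w16.png",c["color"][:,:,::-1])
for b in blobs(masks(c)["blue"],300): print(cv2.boundingRect(b))
cv2.imwrite("pics/w16b.png",cv2.resize(s["color"][120:270,180:380],(800,600))[:,:,::-1])
```

```text
shift [-0.   -0.    2.42] roll None (alt -30.00) az 120.8 j5 -0.32 pos [0.4839 0.106  0.1399] vel 0.02 t 25.25 w 85.0 F [ 0.3 -0.7  0.7]
(243, 169, 69, 76)
```

View pics/w16.png

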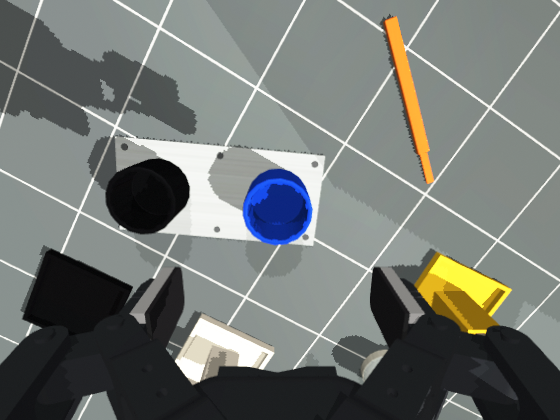

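View pics/w16b.png

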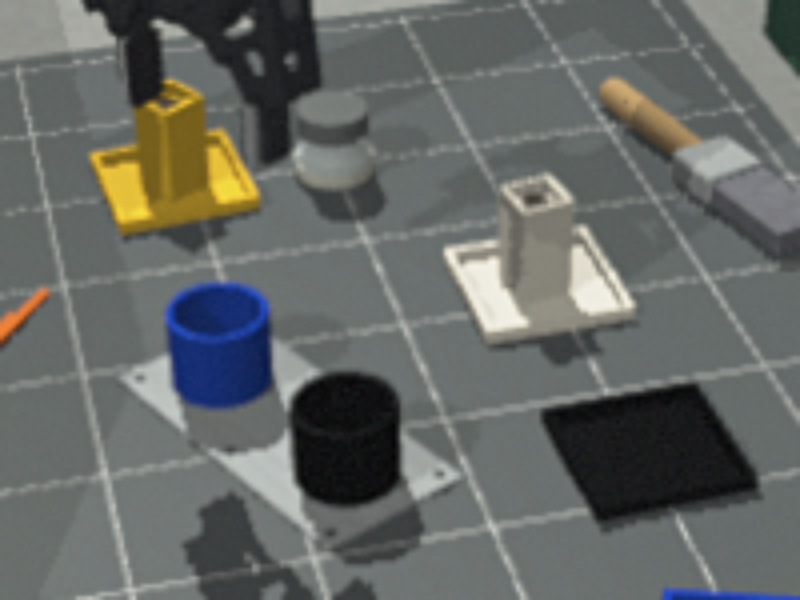

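Run:
```python
from h import *
o=np.load("o16.npy",allow_pickle=True).item();c=np.load("c16.npy",allow_pickle=True).item()
print(ray(c,[(277.5,210.5),(145,200)],.047,o))
th=np.linspace(0,6.28,60)
q=proj(c,[(.484+.027*np.cos(a),.106+.027*np.sin(a),.047) for a in th],o);print(q.min(0),q.max(0))
goto(.484,.106,.019)
```

```text
[[0.48225638 0.10578732]
 [0.52646019 0.01529676]]
[241.21441534 177.73214919] [311.91636249 245.15938882]
shift [ 0.01 -0.01  2.42] roll None (alt -30.00) az 120.9 j5 -0.32 pos [0.4841 0.1064 0.14  ] vel 0.015 t 25.3 w 85.5 F [ 0.6  0.6 -0.2]
```

Emit:
move_arm --motion '[[85,[0,0,0.4],0],[85,[0,0,0.8],0],[85,[0,0,1.2],0],[85,[0,0,1.6],0],[85,[0,0,1.95],0],[85,[0,0,2.2],0],[85,[0,0,2.35],0],[85,[0,0,2.42],0],[85,[0,0,2.42],0],[75,[0,0,2.42],0]]'

```text
clock: 26.3
eef_pos: [0.4848, 0.1064, 0.0198]
tool_rot: [-0.266, 0.964, -0.0, 0.001]
ft_force: [0.3, 0.8, -1.0]
grip_width: 0.0752
```

Emit:
move_arm --motion '[[66,[0,0,0],0],[60,[0,0,0],0],[57,[0,0,0],0],[54,[0,0,0],0],[45,[0,0,0],0],[45,[0,0,0],0],[45,[0,0,-0.1],0],[45,[0,0,-0.25],0],[45,[0,0,-0.4],0],[45,[0,0,-0.4],0]]'

```text
clock: 27.3
eef_pos: [0.4853, 0.1063, 0.0406]
tool_rot: [-0.266, 0.964, -0.0, 0.001]
ft_force: [0.9, -0.7, -0.7]
grip_width: 0.0525
```

Run:
```python
from h import *
goto(.671,-.171,.13)
o=get_obs(); c=camera("wrist"); s=camera("side")
a=c["color"][180:390,180:380]; b=s["color"][140:280,190:330]
cv2.imwrite("pics/w17.png",np.hstack([cv2.resize(a,(400,420)),cv2.resize(b,(400,420))])[:,:,::-1])
```

```text
shift [-0.35 -6.67 -1.78] roll None (alt -30.00) az 120.8 j5 -0.32 pos [0.4853 0.1063 0.0406] vel 0.019 t 27.3 w 52.5 F [ 0.9 -0.7 -0.7]
```

View pics/w17.png

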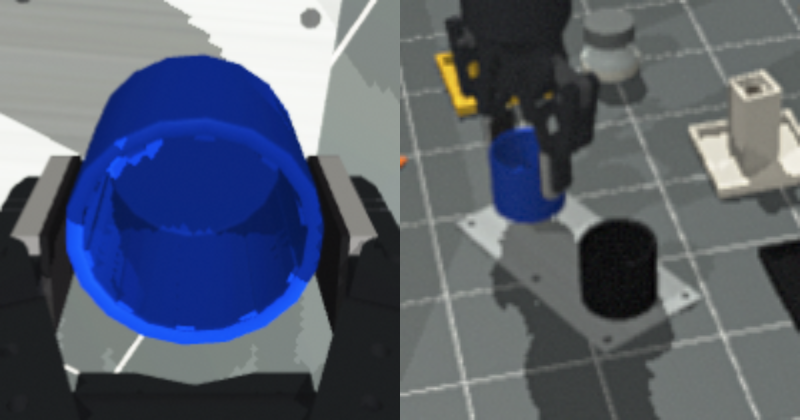

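Emit:
move_arm --motion '[[45,[0,0,-0.4],0],[45,[0,0,-1.0],0],[45,[0,-0.3,-1.6],0],[45,[-0.05,-0.9,-1.95],0],[45,[-0.1,-1.6,-2.0],0],[45,[-0.15,-2.3,-2.0],0],[45,[-0.15,-3.0,-2.0],0],[45,[-0.2,-3.7,-2.0],0],[45,[-0.25,-4.3,-2.0],0],[45,[-0.25,-4.8,-2.0],0]]'

```text
clock: 28.4
eef_pos: [0.6185, -0.0952, 0.1385]
tool_rot: [-0.265, 0.964, 0.0, -0.0]
ft_force: [-0.1, 0.8, -0.1]
grip_width: 0.0531
```

Run:
```python
from h import *
goto(.671,-.171,.13)
```

```text
shift [-0.13 -1.84  0.17] roll None (alt -30.00) az 120.8 j5 -0.69 pos [ 0.6185 -0.0952  0.1385] vel 0.498 t 28.4 w 53.1 F [-0.1  0.8 -0.1]
```

Emit:
move_arm --motion '[[45,[-0.02,-0.5,0],0],[45,[-0.05,-1.0,0],0],[45,[-0.08,-1.4,0],0],[45,[-0.1,-1.7,0],0],[45,[-0.1,-1.85,0],0],[45,[-0.1,-1.87,0],0],[45,[-0.1,-1.87,0],0],[45,[-0.1,-1.87,0],0],[45,[-0.1,-1.87,0],0],[45,[-0.1,-1.87,0],0]]'

```text
clock: 29.4
eef_pos: [0.67, -0.1708, 0.1396]
tool_rot: [-0.266, 0.964, -0.0, 0.0]
ft_force: [0.2, -0.4, -0.1]
grip_width: 0.0524
```

Run:
```python
from h import *
goto(.671,-.171,.0205)
o=get_obs(); c=camera("wrist")
np.save("o18.npy",o,allow_pickle=True);np.save("c18.npy",c,allow_pickle=True)
cv2.imwrite("pics/w18.png",c["color"][:,:,::-1])
```

```text
shift [-0.01 -0.01  2.38] roll None (alt -30.00) az 120.9 j5 -0.79 pos [ 0.67   -0.1708  0.1396] vel 0.005 t 29.4 w 52.4 F [ 0.2 -0.4 -0.1]
```

View pics/w18.png

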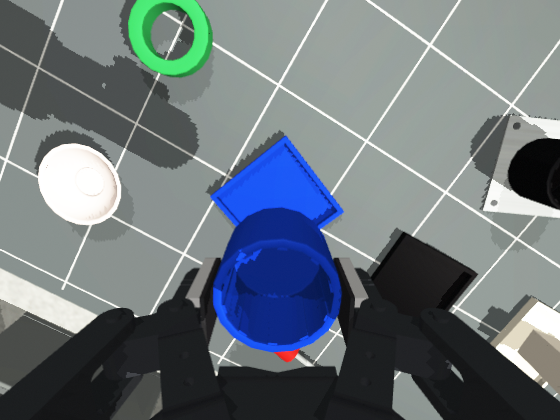

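Run:
```python
from h import *
o=np.load("o18.npy",allow_pickle=True).item();c=np.load("c18.npy",allow_pickle=True).item()
P=ray(c,[(210,196),(343,210)],.009,o);print(P.round(4),P.mean(0))
goto(*(P.mean(0)*.5+np.array([.671,-.171])*.5),.0215)
```

```text
[[ 0.6972 -0.2223]
 [ 0.6483 -0.1154]] [ 0.67274446 -0.16888072]
shift [-0.04 -0.    2.36] roll None (alt -30.00) az 120.9 j5 -0.79 pos [ 0.6701 -0.1709  0.1396] vel 0.004 t 29.45 w 53.0 F [-0.  -0.5 -0.4]
```

Emit:
move_arm --motion '[[45,[-0.02,0,0.4],0],[45,[-0.03,0,0.8],0],[45,[-0.03,0,1.2],0],[45,[-0.03,0,1.6],0],[45,[-0.03,0,1.9],0],[45,[-0.03,0,2.15],0],[45,[-0.03,0,2.28],0],[45,[-0.03,0,2.34],0],[45,[-0.03,0,2.37],0],[45,[-0.03,0,2.37],0]]'

```text
clock: 30.45
eef_pos: [0.6719, -0.1708, 0.0215]
tool_rot: [-0.266, 0.964, -0.0, 0.001]
ft_force: [0.7, 0.1, -1.5]
grip_width: 0.0528
```

Run:
```python
from h import *
goto(.672,-.170,.0198)
```

```text
shift [-0.01  0.01  0.03] roll None (alt -30.00) az 120.8 j5 -0.79 pos [ 0.6719 -0.1708  0.0215] vel 0.006 t 30.45 w 52.8 F [ 0.7  0.1 -1.5]
```

Emit:
move_arm --motion '[[45,[0,0,0.01],0],[45,[0,0,0.02],0],[45,[0,0,0.03],0],[45,[0,0,0.03],0],[45,[0,0,0.03],0],[56,[0,0,0.03],0],[58,[0,0,0.03],0],[64,[0,0,0.03],0],[75,[0,0,0.03],0],[85,[0,0,0.03],0]]'

```text
clock: 31.45
eef_pos: [0.6713, -0.1706, 0.019]
tool_rot: [-0.266, 0.964, 0.0, -0.0]
ft_force: [-0.3, 0.7, -0.4]
grip_width: 0.0847
```

Run:
```python
from h import *
goto(.529,.0125,.14)
o=get_obs(); c=camera("wrist");s=camera("side")
cv2.imwrite("pics/w19.png",np.hstack([c["color"][150:400,170:390],cv2.resize(s["color"][230:320,320:420],(275,250))])[:,:,::-1])
```

```text
shift [ 0.57  4.6  -2.42] roll None (alt -30.00) az 120.8 j5 -0.79 pos [ 0.6713 -0.1706  0.019 ] vel 0.002 t 31.45 w 84.7 F [-0.3  0.7 -0.4]
```

View pics/w19.png

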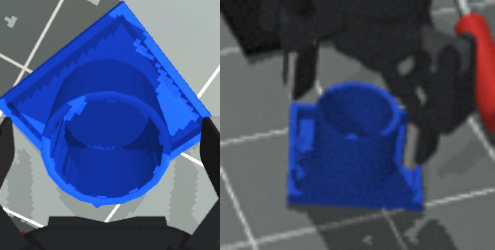

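Blue barrel is set in its tray. Rising, then to the black barrel.

Emit:
move_arm --motion '[[85,[0,0,-0.4],0],[85,[0,0,-1.0],0],[85,[0,0,-1.7],0],[85,[0,0.3,-2.3],0],[85,[0.15,1.0,-2.42],0],[85,[0.25,1.8,-2.42],0],[85,[0.35,2.6,-2.42],0],[85,[0.45,3.4,-2.42],0],[85,[0.52,4.2,-2.42],0],[85,[0.57,4.6,-2.42],0]]'

```text
clock: 32.55
eef_pos: [0.5269, 0.0145, 0.1405]
tool_rot: [-0.267, 0.964, 0.0, -0.0]
ft_force: [0.5, 0.1, 0.5]
grip_width: 0.0847
```

Run:
```python
from h import *
t=camera("top");s=camera("side");camera("top")
goto(.529,.0125,.019)
o=get_obs(); c=camera("wrist")
th=np.linspace(0,6.28,60)
q=proj(c,[(.529+.027*np.cos(a),.0125+.027*np.sin(a),.047) for a in th],o);print(q.min(0),q.max(0))
im=c["color"][:,:,::-1].copy()
im=cv2.convertScaleAbs(im,alpha=2.5,beta=20)
cv2.polylines(im,[q.astype(np.int32)],True,(0,255,0),1)
cv2.imwrite("pics/w20.png",cv2.resize(im[140:290,180:380],(800,600),interpolation=0))
```

```text
shift [ 0.   -0.01  2.44] roll None (alt -30.00) az 120.9 j5 -0.52 pos [0.5287 0.0132 0.1408] vel 0.036 t 32.7 w 85.0 F [ 0.9 -0.8  0.1]
[240.48544294 177.20589042] [310.95991694 244.44151929]
```

View pics/w20.png

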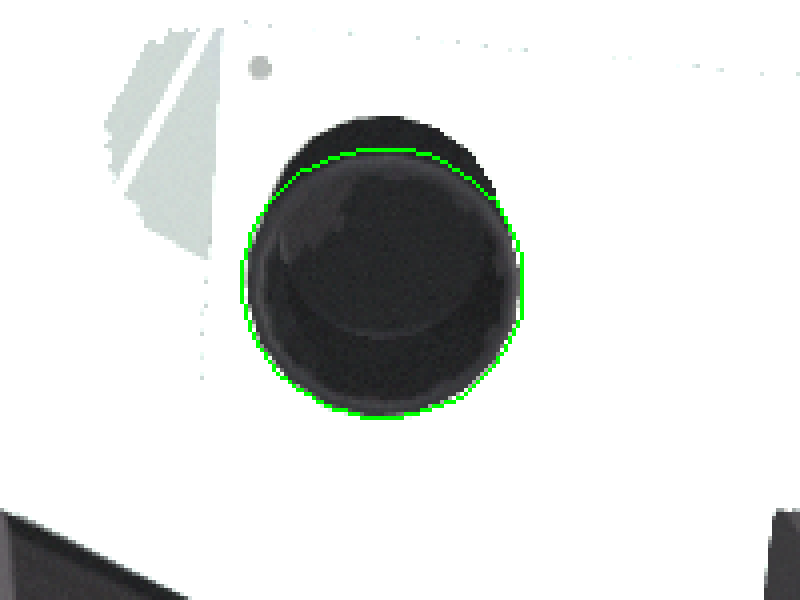

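The predicted rim at (0.529, 0.0125) fits the black barrel within about 1 mm; descending.

Emit:
move_arm --motion '[[85,[0,0,0.4],0],[85,[0,0,0.8],0],[85,[0,0,1.2],0],[85,[0,0,1.6],0],[85,[0,0,1.95],0],[85,[0,0,2.2],0],[85,[0,0,2.36],0],[85,[0,0,2.43],0],[85,[0,0,2.43],0],[75,[0,0,2.43],0]]'

```text
clock: 33.75
eef_pos: [0.5298, 0.0122, 0.0195]
tool_rot: [-0.266, 0.964, -0.0, 0.001]
ft_force: [0.5, -0.2, 0.4]
grip_width: 0.0752
```

Emit:
move_arm --motion '[[66,[0,0,0],0],[60,[0,0,0],0],[57,[0,0,0],0],[54,[0,0,0],0],[45,[0,0,0],0],[45,[0,0,0],0],[45,[0,0,-0.1],0],[45,[0,0,-0.25],0],[45,[0,0,-0.4],0],[45,[0,0,-0.4],0]]'

```text
clock: 34.75
eef_pos: [0.5302, 0.0123, 0.0402]
tool_rot: [-0.266, 0.964, -0.0, 0.001]
ft_force: [0.7, -0.5, -1.1]
grip_width: 0.0531
```

Run:
```python
from h import *
goto(.6768,-.0113,.14)
s=camera("side"); t=camera("top")
cv2.imwrite("pics/w21.png",cv2.resize(s["color"][140:280,190:330],(400,420))[:,:,::-1])
```

```text
shift [-2.28 -1.91 -1.99] roll None (alt -30.00) az 120.8 j5 -0.51 pos [0.5302 0.0123 0.0402] vel 0.021 t 34.75 w 53.1 F [ 0.7 -0.5 -1.1]
```

View pics/w21.png

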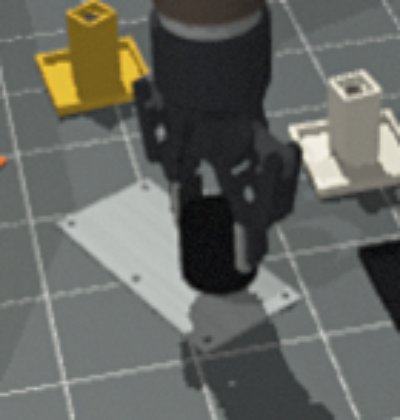

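Emit:
move_arm --motion '[[45,[0,0,-0.4],0],[45,[0,0,-1.0],0],[45,[-0.1,-0.1,-1.6],0],[45,[-0.5,-0.4,-1.95],0],[45,[-1.0,-0.85,-1.99],0],[45,[-1.5,-1.25,-1.99],0],[45,[-1.9,-1.6,-1.99],0],[45,[-2.2,-1.85,-1.99],0],[45,[-2.28,-1.91,-1.99],0],[45,[-2.28,-1.91,-1.99],0]]'

```text
clock: 35.85
eef_pos: [0.6757, -0.0114, 0.1371]
tool_rot: [-0.266, 0.964, 0.0, -0.001]
ft_force: [0.0, 1.3, -0.7]
grip_width: 0.0529
```

Run:
```python
from h import *
camera("top")
o=get_obs(); c=camera("wrist")
np.save("o22.npy",o,allow_pickle=True);np.save("c22.npy",c,allow_pickle=True)
im=cv2.convertScaleAbs(c["color"][:,:,::-1],alpha=1.6,beta=15)
cv2.imwrite("pics/w22.png",im)
goto(.6768,-.0113,.021)
```

```text
shift [-0.04 -0.03  2.34] roll None (alt -30.00) az 120.8 j5 -0.55 pos [ 0.6748 -0.0112  0.1378] vel 0.014 t 35.95 w 53.0 F [ 0.4  0.2 -1.2]
```

View pics/w22.png

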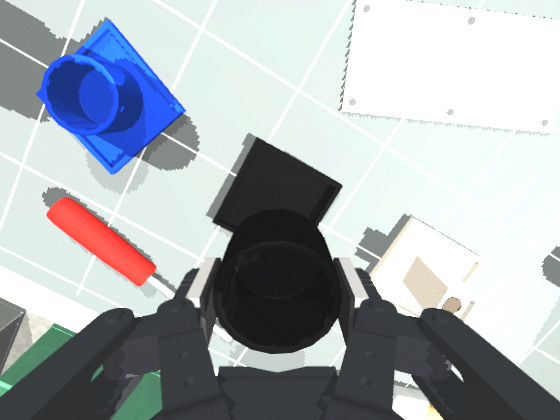

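Run:
```python
from h import *
o=np.load("o22.npy",allow_pickle=True).item();c=np.load("c22.npy",allow_pickle=True).item()
P=ray(c,[(213,218),(343,186),(256,135)],.009,o);print(P.round(4),P[:2].mean(0))
goto(.677,-.0108,.0215)
```

```text
[[ 0.7176 -0.0512]
 [ 0.6348  0.0313]
 [ 0.6359 -0.0541]] [ 0.67620195 -0.0099554 ]
shift [-0.05 -0.02  2.33] roll None (alt -30.00) az 120.8 j5 -0.55 pos [ 0.6748 -0.0112  0.1378] vel 0.014 t 35.95 w 53.0 F [ 0.4  0.2 -1.2]
```

Emit:
move_arm --motion '[[45,[-0.02,0,0.4],0],[45,[-0.03,0,0.8],0],[45,[-0.03,0,1.2],0],[45,[-0.03,0,1.6],0],[45,[-0.03,0,1.9],0],[45,[-0.03,0,2.13],0],[45,[-0.03,0,2.25],0],[45,[-0.03,0,2.31],0],[45,[-0.03,0,2.33],0],[45,[-0.03,0,2.33],0]]'

```text
clock: 36.95
eef_pos: [0.6776, -0.0106, 0.0225]
tool_rot: [-0.266, 0.964, -0.0, 0.001]
ft_force: [1.6, -0.5, -1.3]
grip_width: 0.0529
```

Run:
```python
from h import *
goto(.6765,-.0108,.0195)
```

```text
shift [0.02 0.01 0.06] roll None (alt -30.00) az 120.8 j5 -0.55 pos [ 0.6776 -0.0106  0.0225] vel 0.006 t 36.95 w 52.9 F [ 1.6 -0.5 -1.3]
```

Emit:
move_arm --motion '[[45,[0,0,0.02],0],[45,[0,0,0.04],0],[45,[0,0,0.05],0],[45,[0,0,0.05],0],[45,[0,0,0.05],0],[56,[0,0,0.05],0],[58,[0,0,0.05],0],[64,[0,0,0.05],0],[75,[0,0,0.05],0],[85,[0,0,0.05],0]]'

```text
clock: 37.95
eef_pos: [0.6771, -0.0105, 0.0192]
tool_rot: [-0.266, 0.964, 0.0, -0.0]
ft_force: [0.5, -0.6, 0.6]
grip_width: 0.0847
```

Emit:
move_arm --motion '[[85,[0,0,-0.2],0],[85,[0,0,-0.6],0],[85,[0,0,-1.2],0],[85,[0,0,-1.8],0],[85,[0.2,0,-2.5],0],[85,[0.8,0,-3.2],0],[85,[1.6,0,-3.8],0],[85,[2.4,0,-4.0],0],[85,[3.2,0,-4.0],0],[85,[4.0,0,-4.0],0]]'

```text
clock: 38.95
eef_pos: [0.5045, -0.1138, 0.2211]
tool_rot: [-0.266, 0.964, -0.001, 0.001]
ft_force: [-0.2, 0.1, -0.2]
grip_width: 0.0852
```

Run:
```python
from h import *
goto(.5,0,.2); s=camera("side"); t=camera("top")
cv2.imwrite("pics/s23.png",s["color"][:,:,::-1]); cv2.imwrite("pics/t23.png",cv2.resize(t["color"][130:280,140:430],(800,414))[:,:,::-1])
for b in blobs(masks(t)["red"],120): print(cv2.boundingRect(b),np.round(rect(t,b,.009),3))
```

```text
shift [-1.09  2.    0.42] roll None (alt -30.00) az 120.8 j5 -0.76 pos [ 0.5045 -0.1138  0.2211] vel 0.827 t 38.95 w 85.2 F [-0.2  0.1 -0.2]
(314, 114, 38, 16) [ 0.786 -0.129 99.952 25.544 76.691]
```

View pics/s23.png

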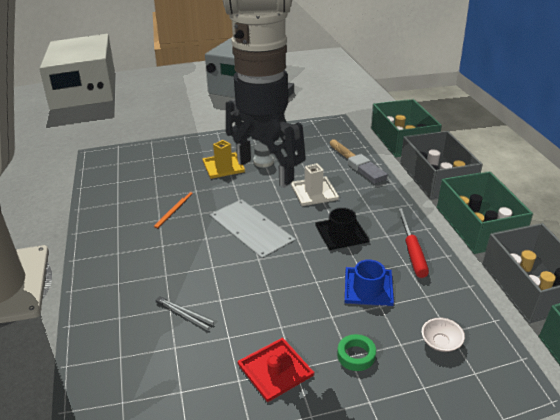

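View pics/t23.png

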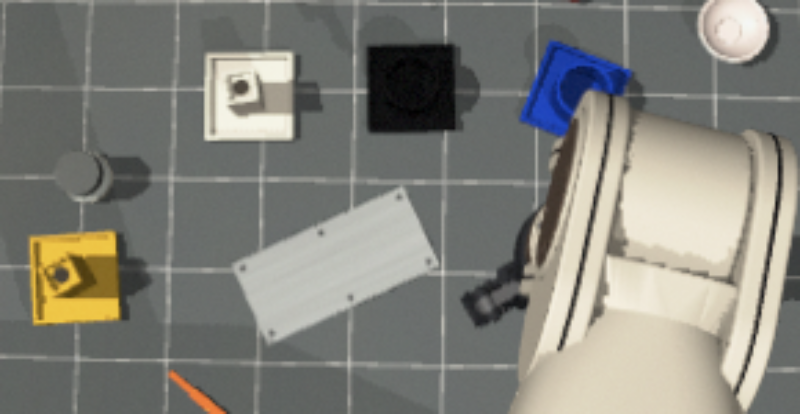

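Run:
```python
from h import *
t=camera("top")
px=lambda x,y:(140+(x+.5)/2.7586-.5,130+(y+.5)/2.76-.5)
print("white",ray(t,[px(240,88)],.063),"yellow",ray(t,[px(62,275)],.063),"black",ray(t,[px(410,82)],.047))
s=camera("side")
print("cap base in side view", ray(s,[(280,377)],.003), "red tray ctr side", ray(s,[(277,369)],.009))
for i in range(12): camera("top")
o=get_obs(); print(np.abs(o["joint_vel"]).max(),o["ft_force"])
print(job_done())
```

```text
white [[0.66303558 0.14305712]] yellow [[0.48944595 0.301743  ]] black [[ 0.67364107 -0.01229589]]
cap base in side view [[ 0.47394721 -0.31560233]] red tray ctr side [[ 0.47220516 -0.30437919]]
0.004585028593958885 [ 0.66515521 -0.24909562  0.29090753]
the job is handed in; nothing more can be done
None
```

I took both switches apart and handed in the job at about 40 s of the 128 s allowed. Each of the five parts was lifted straight out, set down in the tray of its own colour and released with the gripper open.

| Part | Last check | Offset from tray centre |
|---|---|---|
| White slider | Top view after release | about 5 mm |
| Yellow slider | Top view after release | about 3 mm |
| Black barrel | Top view after release | about 3 mm |
| Blue barrel | Gripper position at release | about 2 mm |
| Red cap | Gripper position at release | about 3 mm |

- **Upright:** The last side picture shows all five standing upright. The arm was clear and at rest at hand-in, with wrist force near zero.
- **Not measured from above:** The arm hid the blue barrel and the red cap in the last top picture, so their offsets are not image measurements.
- **Red cap:** A rough point on its base in the side view came out about 11 mm from the tray centre. I read that as the front edge of the base, since the cap's radius is 11 mm, but I did not measure its centre again.
- **Disagreements:** Tray centres from the top and wrist cameras differed by 2–5 mm, so I aimed between them. The gripper read 1–3 mm narrower than each part's true width throughout, and nothing slipped.

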